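# Hold a transformer in the corner of a test fixture

### The arm

A 7-joint arm with a two-finger parallel gripper is mounted at the origin on the work surface. World frame = base frame: x ahead of the robot, y to its left, z up, the work surface at z = 0. Lengths are in m, angles in rad, forces in N, time in s.
With the tool pointing down it reaches from about 0.4 to 0.9 m from the base axis. Payload 5.5 kg.
Tool frame: the origin (TCP) lies on the front face of the gripper's body, between the roots of the fingers; the fingertips stand 66 mm ahead of it and the grasp point (between the pads) lies 47 mm ahead of it (robot.grip_point_offset is the distance from the TCP to the grasp point, in m); z points along the fingers, x is the direction in which the jaws open and shut, and the axes are right-handed (so a half turn about z gives the same grasp; the last joint's range is limited). The gripper opens to 92 mm and grips with 3 to 60 N. Pads are 19 mm wide; open, the fingers measure 130 mm over their backs; the gripper's body (75 mm by 190 mm) begins 47 mm behind the grasp point.
Start: joints at [-1.056, 0.501, -0.427, 1.55, 0.221, 1.138, -0.21], TCP at [0.162, 0.63, 0.292] pointing down, gripper open.
Joint ranges: [-2.88, 2.88], [-0.31, 2.03], [-1.54, 1.56], [0.2, 2.42], [-1.41, 4.55], [0.19, 2.02], [-2.57, 2.57]. Speed limits (rad/s): [2.57, 2.57, 3.14, 3.14, 3.14, 3.14, 3.14].

### API

Orientations are given as a rotation vector (axis times angle).
In Python, from plant import readout, eyes, finish_job, robot gives the robot as it stands.
- The arm moves only by the tool step_arm, never from a script. Its argument "steps" is a list of rows, each a list of 5 numbers: the finger opening in mm, from 0 to 91.8, then the shift along the tool's x, y, z in mm, then the turn about the tool's z in rad. A call has 1 to 10 rows; each row is the pose to reach, as a shift and turn from the pose commanded when the call began, along the tool's axes at that moment; what a row does not reach only later rows make up. A row lasts 1/12 s, in which the tool goes at most 41.7 mm and 7.16 degrees, less where a joint would pass 70% of its speed; a pose out of reach is approached as far as the arm can. A call with a gripper value outside its range is refused whole. The fingers move at their own pace and stop on an object; "grip_force" is the grip in N (left out, the last holds). Time passes only in rows, so rows that repeat a pose let the fingers close. It gives the time, the measured TCP pose, the force and the opening at its end, in the units of the state.
- readout.sense(): the state, without advancing time (a new reading comes with each control period).
- eyes.grab_frame(name): name is "scene" or "top" or "wrist"; returns a dict with "frame" (384x512x3 uint8, red, green, blue), "K" (3x3 intrinsics, pixels), "xyz" and "attitude" of the camera in the world. Camera axes: x right, y down, z forward; pixel columns grow to the right and rows downward; lengths in m; the calibration is good to about 2 mm. A picture is of the moment at which its call begins. There is no depth.
- finish_job(): hands the job in, once; it reports no verdict.
The state is a dict: "time": time; "joint_pos": joint angles; "qvel": joint speeds; "joint_torque": joint torques, N m; "tcp_pos": TCP position; "ee_rot": TCP orientation; "contact_force": force on the tool from outside, world axes, zero at the start; "wrist_torque": the same for the moment, N m; "finger_gap": finger opening in m.
Only numpy, scipy, OpenCV 4.12 (cv2) and the standard library are available. Lean on these libraries where they do the work, as an engineer would, in place of code of your own. Each camera call takes 0.05 s, during which the arm holds its last target. There are 200 camera calls.

### The job

Take the orange-coil transformer by its coil and set it flat on the white bed of the test fixture, then push its long side square against the aluminium fence, so that the fence's brass pin is pressed in while the end stop's pin is still untouched. Keeping it tight on the fence, slide it along until it meets the blue end stop and that pin is pressed fully in too. The pins are sprung and push it away, so finish still holding the transformer with your gripper, flush against both stops; leave everything else on the bench where it is.

Things in the scene. Friction and masses are not known exactly. Their poses are not given: they have to be found in the camera images.
- transformer_grip (a point): Orange-coil transformer, loose, 0.4 to 0.8 kg, upright on the bench. Steel core at the bottom 56 (x) by 80 (y) by 24 mm high; on its middle the orange coil, 36 (x) by 50 (y) mm, from 24 to 68 mm above the underside. This point is the coil's centre, on the centre line, 46 mm above the underside; axes along the sides. Grip the coil across x (36 mm) or y (50 mm).
- fixture: Test fixture, fixed; origin at the centre of its underside on the bench. White bed 170 (x) by 270 (y) mm, top at z 12 mm. Along its +x side an aluminium fence: its flat face, looking to -x, is the plane x = 50 mm, all along y, top at z 31 mm. The blue end stop stands on the bed against the fence (see the end pin). Pressing down hard makes the block drag on the bed.
- fence_pin (a joint): Round-nosed brass pin, 8 mm across, standing 6 mm out of the fence's face at fixture y = 34, z = 23.5 mm. Value: how far it is pushed in (fixture +x), m; 0 out, 0.005 to 0.006 flush with the face. Spring 3 N at first, 7 N when flush. Cover it with the transformer before pushing to the fence: it blocks sliding past from the side.
- end_pin (a joint): Same pin and spring in the blue end stop, pushed in to fixture +y (0 out, 0.005 to 0.006 flush), at fixture x = 23, z = 23.5 mm. The stop's face looks to fixture -y, 50 mm long (x -2 to 48 mm), top at z 31 mm. It is clamped anew each time, face at y = 60 to 100 mm, not reported: see it or feel for it. The pin stands out 6 mm.
- spare_grip (a point): Transformer of the same shape and size but with a green coil; point at its coil's centre, 46 mm above the underside. To be left alone.
- wire_spool: Copper spool, 60 mm across, 50 mm high, standing; origin at the centre of its underside. To be left alone.
- screw_jar: Jar, 56 mm across, 75 mm high; origin at the centre of its underside. To be left alone.
- bearing: Steel bearing ring, 52 mm across, 15 mm high, lying flat; origin at the centre of its underside. To be left alone.
- screwdriver: Screwdriver lying along its x axis, handle to -x. To be left alone.
- wrench: Open-ended wrench lying along its x axis. To be left alone.

How it is judged:
By the outcome, as a careful person would: the job done as asked, in the order asked, and still so for the second after the job is handed in, while the arm keeps its last pose, push and grip.
It also fails if it takes over 64 s, if anything falls off the work surface, if the arm or the gripper's body presses on something with over 40 N, if the wrist force passes 120 N, or if a joint passes its speed limit or range.

## Working session

There is one attempt and no reset: what is moved stays moved. The work goes in short steps, Python scripts to look and compute and a tool call to move; the robot and the scene stay as the last step left them, time stands still between calls to the robot, and variables do not carry over. Pictures are saved under pics/ and viewed, about 8 in all and at most 12, crops included, and the job is handed in when it is done.

Besides the shell and the picture viewer there is one more tool, called after ">>>" by a JSON object that holds its "method" and its "body", one argument or row to a line. step_arm: Moves the arm, as the interface text tells. Its arguments: {"type":"object","properties":{"steps":{"type":"array"},"grip_force":{"type":"number"}},"required":["steps"]}

```bash
mkdir -p pics; ls
cat > h.py <<'E'
import numpy as np, cv2
from scipy.spatial.transform import Rotation as R
from plant import readout, eyes, robot
def rot(a):
    a=np.array(a,float)
    return a if a.shape==(3,3) else (R.from_rotvec(a).as_matrix() if a.size==3 else R.from_quat(a).as_matrix())
def grab(n,f=None):
    d=eyes.grab_frame(n)
    if f: cv2.imwrite('pics/'+f,cv2.cvtColor(d['frame'],cv2.COLOR_RGB2BGR))
    return d
def ray(d,uv,z):
    v=rot(d['attitude'])@np.linalg.inv(d['K'])@np.array([uv[0],uv[1],1.]); c=np.array(d['xyz'])
    return c+v*(z-c[2])/v[2]
def proj(d,p):
    q=d['K']@rot(d['attitude']).T@(np.array(p)-d['xyz']); return q[:2]/q[2]
E
python3 - <<'E'
from h import *
for n in ('top','scene'):
    d=grab(n,n+'0.png'); print(n,np.array(d['xyz']).round(3),np.array(d['attitude']).round(3),d['K'][0][0])
print(readout.sense())
E
```

```text
pics
top [4.010e-01 1.000e-03 1.151e+00] [-2.176  2.148 -0.123] 462.8661912621615
scene [ 1.25  -0.379  0.711] [-1.987 -1.177  0.562] 444.379528390977
{'time': 0.1, 'joint_pos': array([-1.0558387 ,  0.5017671 , -0.42683501,  1.55137944,  0.22081449,
        1.13831372, -0.21028018]), 'qvel': array([ 0.00080153, -0.00090459, -0.00027038, -0.00155211, -0.00057339,
        0.00143232, -0.00045236]), 'joint_torque': array([-1.16127357e-02, -5.67867529e+01, -5.83865359e+00, -2.79909325e+01,
       -6.90415618e-02,  2.39735964e-02,  5.13377313e-05]), 'tcp_pos': array([0.16181385, 0.62897978, 0.29126211]), 'ee_rot': array([ 2.48181912e+00,  1.92445023e+00, -2.29630256e-03]), 'contact_force': array([-0.46041459,  0.17568175, -0.06868012]), 'wrist_torque': array([-0.0547012 ,  0.0142615 , -0.02180783]), 'finger_gap': 0.09183537660663899}
```

View pics/top0.png

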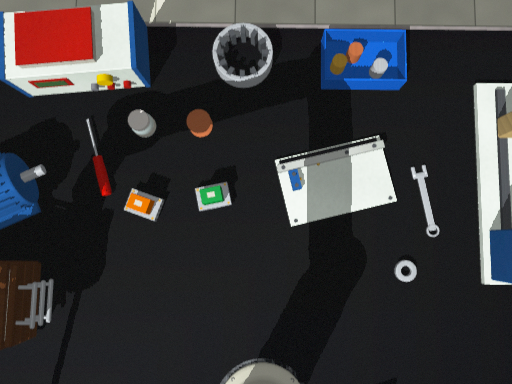

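View pics/scene0.png

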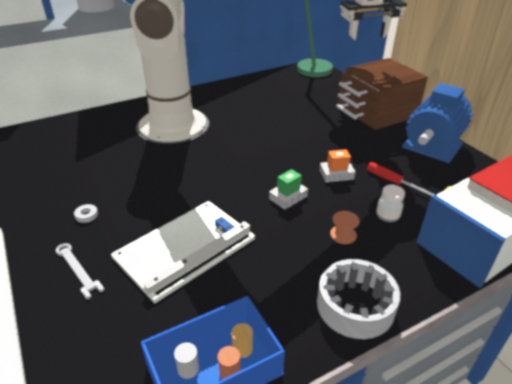

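The top view shows the orange transformer at (143,204), the green one at (212,195), and the fixture at about (336,180). The fence is on the far side (image up) and the blue stop is at (296,180). In the image, world +x is up and +y is left.

```bash
cat >> h.py <<'E'
def blobs(d,lo,hi,roi=None,amin=20):
    hsv=cv2.cvtColor(d['frame'],cv2.COLOR_RGB2HSV); m=cv2.inRange(hsv,np.array(lo),np.array(hi))
    if roi: k=np.zeros_like(m); x0,y0,x1,y1=roi; k[y0:y1,x0:x1]=1; m*=k
    c,_=cv2.findContours(m,cv2.RETR_EXTERNAL,cv2.CHAIN_APPROX_NONE)
    return sorted([k for k in c if cv2.contourArea(k)>amin],key=cv2.contourArea,reverse=True)
def rect(d,c,z):
    P=np.array([ray(d,p,z)[:2] for p in c[:,0,:]],np.float32)*1000
    return cv2.minAreaRect(P)
E
python3 - <<'E'
from h import *
d=grab('top')
def show(n,r): print(n,np.round(r[0],1),np.round(r[1],1),round(r[2],1))
for n,lo,hi,roi,z in [('orange coil',(5,150,90),(20,255,255),(110,170,175,235),.068),('core',(0,0,90),(180,110,255),(110,170,175,235),.024),('green',(45,100,60),(80,255,255),(190,170,240,220),.068),('bed',(0,0,70),(180,60,255),(265,125,405,235),.012),('stop',(100,120,50),(125,255,255),(270,150,320,210),.031)]:
    for c in blobs(d,lo,hi,roi)[:2]: show(n,rect(d,c,z))
im=d['frame'][120:240,100:410]
cv2.imwrite('pics/crop1.png',cv2.cvtColor(cv2.resize(im[:,160:],None,fx=5,fy=4.9,interpolation=cv2.INTER_CUBIC),cv2.COLOR_RGB2BGR))
E
```

```text
orange coil [480.6 291.2] [59.9 35.5] 74.2
core [481.1 295.1] [83.9 57.9] 70.4
green [502.5 124.5] [39.  51.5] 13.4
bed [ 549.3 -178.2] [172.4 278.4] 14.2
stop [546.9 -73.9] [49.6 22. ] 14.2
```

View pics/crop1.png

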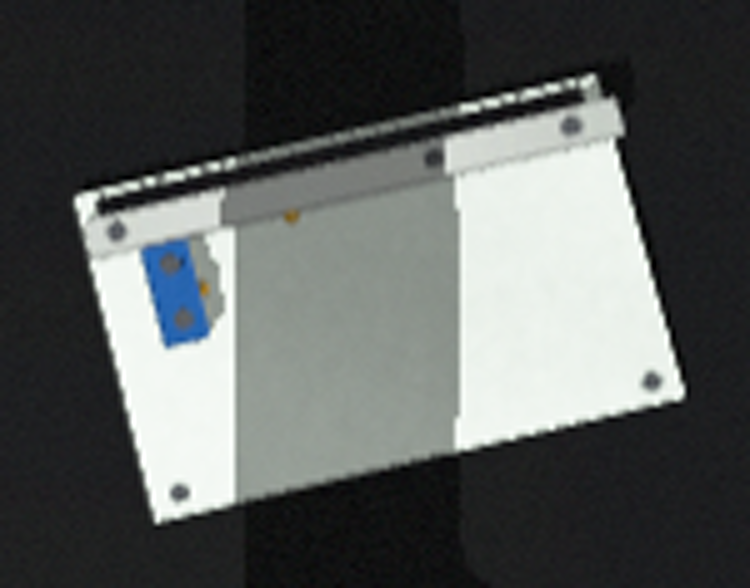

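The crop shows the fence upright along the far side, with its pin at about (290,215). The blue stop's pin points toward -y. Estimates:
- **Fixture:** about (549,-178) mm, yaw about +14.2°. The stop's x position in the fixture comes out at 23, as it should.
- **Orange transformer:** about (481,296) mm, yaw about -19.6°.

I'll grip across x (36 mm). First I'll go above it.

>>> {"method": "step_arm", "body": {
  "steps": [
    [91.8, -244, 395, 0, 1.66],
    [91.8, -244, 395, 0, 1.66],
    [91.8, -244, 395, 0, 1.66],
    [91.8, -244, 395, 0, 1.66],
    [91.8, -244, 395, 0, 1.66],
    [91.8, -244, 395, 0, 1.66],
    [91.8, -244, 395, 0, 1.66],
    [91.8, -244, 395, 0, 1.66],
    [91.8, -244, 395, 0, 1.66],
    [91.8, -244, 395, 0, 1.66]
  ]
}}

```text
time: 0.98
tcp_pos: [0.4516, 0.3273, 0.2922]
ee_rot: [-3.14, -0.099, 0.0]
contact_force: [1.4, 0.5, 0.3]
finger_gap: 0.0919
```

```bash
cat >> h.py <<'E'
def togo(x,y,z,yaw):
    s=readout.sense(); M=rot(s['ee_rot']); d=M.T@(np.array([x,y,z])-s['tcp_pos']*1000)
    t=np.degrees(np.arctan2(M[1,0],M[0,0])); dy=(yaw-t+180)%360-180
    print('t',round(s['time'],2),'tcp',(s['tcp_pos']*1000).round(1),'yaw',t.round(2),'tilt',(M[:2,2]).round(4),'F',s['contact_force'].round(1),'gap',round(s['finger_gap']*1000,1)); print('togo',d.round(1),'turn',round(-np.radians(dy),3))
E
python3 -c "
from h import *
togo(481,296,230,-19.6); print(readout.sense()['joint_pos'].round(2))"
```

```text
t 0.98 tcp [451.6 327.3 292.2] yaw 3.61 tilt [-0.0001  0.0001] F [1.4 0.5 0.3] gap 91.9
togo [27.4 33.1 62.2] turn 0.405
[-0.62  0.31 -0.07  1.8   0.02  1.04 -0.63]
```

>>> {"method": "step_arm", "body": {
  "steps": [
    [91.8, 27, 33, 50, 0.4],
    [91.8, 27, 33, 50, 0.4],
    [91.8, 27, 33, 50, 0.4],
    [91.8, 27, 33, 50, 0.4],
    [91.8, 27, 33, 50, 0.4],
    [91.8, 27, 33, 50, 0.4]
  ]
}}

```text
time: 1.48
tcp_pos: [0.4795, 0.2993, 0.2428]
ee_rot: [-3.099, 0.509, -0.001]
contact_force: [0.6, -0.2, 0.5]
finger_gap: 0.092
```

```bash
python3 -c "
from h import *
togo(481,296,93,-19.6)
d=grab('wrist','w1.png'); print(d['xyz'],d['K'][0][0])
for z,lo,hi in ((.068,(5,150,90),(20,255,255)),):
  for c in blobs(d,lo,hi,amin=200)[:2]: r=rect(d,c,z); print(np.round(r[0],1),np.round(r[1],1),r[2], cv2.boundingRect(c))
"
```

```text
t 1.48 tcp [479.5 299.3 242.8] yaw -18.67 tilt [0.0006 0.001 ] F [ 0.6 -0.2  0.5] gap 92.0
togo [  2.4   2.9 149.8] turn 0.016
[0.50121873 0.36447353 0.33506483] 286.3282362214492
[481.8 300. ] [54.6 34.2] 71.73448944091797 (236, 163, 37, 56)
```

View pics/w1.png

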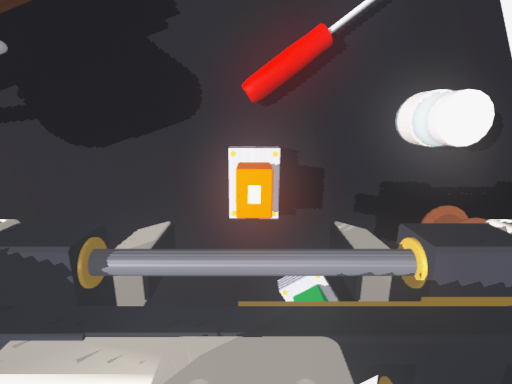

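The wrist view shows the orange coil at columns 236-273, rows 163-218, and its core at columns 228-280 with the upper edge at row 147.

```bash
python3 -c "
from h import *
d=grab('wrist')
T=np.radians(-18.7); ex=np.array([np.cos(T),np.sin(T)]); ey=np.array([-ex[1],ex[0]])
P=lambda u,v,z: ray(d,(u,v),z)[:2]*1000
print('core mid',P(254,147,.024)-40*ey, 'coil', P(254.5,218.5,.068)+25*ey)
L=[P(228,v,.024) for v in (147,)]+[P(280,147,.024)]; e=L[1]-L[0]; print(e,np.hypot(*e),np.degrees(np.arctan2(e[1],e[0])))
c=[k for k in blobs(d,(0,0,120),(180,60,255),(215,140,290,230),200)]
for k in c[:2]: r=rect(d,k,.024); print(r)
c=blobs(d,(5,150,200),(20,255,255),(215,140,290,230),100)
for k in c[:2]: r=rect(d,k,.068); print(r)
"
```

```text
core mid [481.16479147 298.23004482] coil [481.26055428 297.34943006]
[ 53.06878349 -17.90088994] 56.006585700730795 -18.640015851490837
((480.8042907714844, 298.4111328125), (82.38674926757812, 57.20063018798828), 70.75706481933594)
((477.34234619140625, 286.41412353515625), (20.912872314453125, 13.585915565490723), 71.357177734375)
((481.8240051269531, 300.11090087890625), (54.72369384765625, 34.200008392333984), 71.72430419921875)
```

>>> {"method": "step_arm", "body": {
  "steps": [
    [91.8, 2, 1, 40, 0.005],
    [91.8, 2, 1, 80, 0.005],
    [91.8, 2, 1, 115, 0.005],
    [91.8, 2, 1, 135, 0.005],
    [91.8, 2, 1, 148, 0.005],
    [91.8, 2, 1, 148, 0.005],
    [30, 2, 1, 148, 0.005],
    [30, 2, 1, 148, 0.005],
    [30, 2, 1, 148, 0.005],
    [30, 2, 1, 148, 0.005]
  ],
  "grip_force": 50
}}

```text
time: 2.42
tcp_pos: [0.4825, 0.2972, 0.0959]
ee_rot: [-3.095, 0.525, -0.004]
contact_force: [0.6, -0.1, -0.7]
finger_gap: 0.0694
```

>>> {"method": "step_arm", "body": {
  "steps": [
    [30, 0, 0, 0, 0],
    [30, 0, 0, 0, 0],
    [30, 0, 0, 0, 0],
    [30, 0, 0, 0, 0],
    [30, 0, 0, 0, 0],
    [30, 0, 0, 0, 0]
  ]
}}

```text
time: 2.92
tcp_pos: [0.4812, 0.2966, 0.0942]
ee_rot: [3.097, -0.525, -0.001]
contact_force: [-2.4, 0.0, 2.0]
finger_gap: 0.0357
```

```bash
python3 -c "
from h import *
togo(481,298,95,-19.)"
```

```text
t 2.92 tcp [481.2 296.6  94.2] yaw -19.24 tilt [-0.0004 -0.    ] F [-2.4  0.   2. ] gap 35.7
togo [-0.7 -1.3 -0.8] turn -0.004
```

>>> {"method": "step_arm", "body": {
  "steps": [
    [30, 0, 0, -20, 0],
    [30, 0, 0, -55, 0],
    [30, 0, 0, -90, 0],
    [30, 0, 0, -125, 0],
    [30, 16, 32, -130, -0.06],
    [30, 33, 66, -130, -0.12],
    [30, 50, 100, -130, -0.2],
    [30, 67, 134, -130, -0.3],
    [30, 84, 168, -130, -0.4],
    [30, 100, 200, -130, -0.5]
  ]
}}

```text
time: 3.75
tcp_pos: [0.5086, 0.0721, 0.223]
ee_rot: [3.13, 0.264, -0.004]
contact_force: [0.7, -0.7, -6.0]
finger_gap: 0.0357
```

```bash
python3 -c "
from h import *
togo(540,-160,224,14.2)"
```

```text
t 3.75 tcp [508.6  72.1 223. ] yaw 9.66 tilt [-0.0028 -0.001 ] F [ 0.7 -0.7 -6. ] gap 35.7
togo [ -8.  234.1  -0.9] turn -0.079
```

>>> {"method": "step_arm", "body": {
  "steps": [
    [30, -1, 36, 0, -0.02],
    [30, -3, 72, 0, -0.04],
    [30, -4, 108, 0, -0.06],
    [30, -5, 144, 0, -0.08],
    [30, -6, 180, 0, -0.08],
    [30, -7, 210, 0, -0.08],
    [30, -8, 228, 0, -0.08],
    [30, -8, 232, 0, -0.08],
    [30, -8, 232, 40, -0.08],
    [30, -8, 232, 40, -0.08]
  ]
}}

```text
time: 4.58
tcp_pos: [0.5356, -0.1547, 0.1777]
ee_rot: [-3.114, -0.38, 0.016]
contact_force: [-4.0, 1.0, -8.8]
finger_gap: 0.0359
```

```bash
python3 -c "
from h import *
togo(540,-160,184,14.2)
d=grab('wrist','w2.png');print(d['xyz'])
grab('scene','s2.png')"
```

```text
t 4.58 tcp [ 535.6 -154.7  177.7] yaw 13.92 tilt [-0.0108  0.0026] F [-4.   1.  -8.8] gap 35.9
togo [ 3.   6.2 -6.4] turn -0.005
[ 0.51968476 -0.08811447  0.27024926]
```

View pics/w2.png

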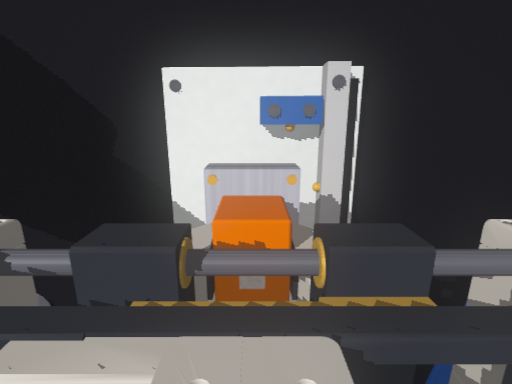

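The wrist view shows the stop at columns 260-323, rows 97-124, with its pin at (290,128). The fence's inner edge runs near columns 320-322 and its pin is at (317,187). The core's far end is at row 165, columns 206-299.

```bash
cat > m.py <<'E'
from h import *
def measure():
    d=grab('wrist'); d['frame']=d['frame'].copy()
    s=readout.sense(); t=s['tcp_pos']*1000
    b=blobs(d,(100,120,40),(125,255,255),(230,80,340,140),100)[0]; r=rect(d,b,.031); print('stop',np.round(r[0],1),np.round(r[1],1),round(r[2],2))
    # fence inner edge: per row, white bed -> grey fence step (fit in world at z=31)
    g=cv2.GaussianBlur(cv2.cvtColor(d['frame'],cv2.COLOR_RGB2GRAY).astype(np.float32),(3,3),0)
    pts=[]
    for v in list(range(75,93,2)):
        row=np.diff(g[v,305:335]); u=305+np.argmin(row)+.5; pts.append((u,v))
    for v in range(128,180,3):
        row=np.abs(np.diff(g[v,305:332])); u=305+np.argmax(row)+.5; pts.append((u,v))
    print(np.array(pts)[:,0])
    P=np.array([ray(d,p,.031)[:2]*1000 for p in pts],np.float32)
    vx,vy,x0,y0=cv2.fitLine(P,cv2.DIST_HUBER,0,.01,.01).ravel(); 
    if vy<0: vx,vy=-vx,-vy
    yaw=np.degrees(np.arctan2(-vx,vy)); print('fence yaw',yaw.round(2),'pt',x0.round(1),y0.round(1),'res',np.abs((P-[x0,y0])@[vy,-vx]).max().round(2))
    n=np.array([vy,-vx]); a=np.array([vx,vy])
    zc=(t[2]-94.2+24)/1000; C=[ray(d,p,zc)[:2]*1000 for p in ((206,165.5),(299.5,165.5))]
    print('core corners',np.round(C,1),np.linalg.norm(C[1]-C[0]).round(1),'yaw',np.degrees(np.arctan2(*(C[1]-C[0])[::-1])).round(2))
    bx=cv2.boxPoints(r); yb=(bx-[x0,y0])@a; xb=(bx-[x0,y0])@n
    cm=(C[0]+C[1])/2-40*a
    print('rel fence pt: stop y',np.sort(yb).round(1),'x',np.sort(xb).round(1)); print('core centre n,a',(cm-[x0,y0])@n,(cm-[x0,y0])@a,'tcp n,a',(t[:2]-[x0,y0])@n,(t[:2]-[x0,y0])@a)
    q=ray(d,(317,187),.0235)[:2]*1000-[x0,y0]; print('fence pin n,a',q@n,q@a); q=ray(d,(290,130),.0235)[:2]*1000-[x0,y0]; print('end pin n,a',q@n,q@a)
measure()
togo(540,-160,184,14.2)
E
python3 m.py
```

```text
stop [546.  -73.4] [48.9 21.1] 14.36
[318.5 317.5 328.5 327.5 327.5 328.5 329.5 317.5 317.5 318.5 317.5 316.5
 309.5 314.5 314.5 314.5 314.5 314.5 313.5 313.5 313.5 313.5 313.5 313.5
 313.5 312.5 312.5]
fence yaw 12.09 pt 575.3 -93.0 res 7.31
core corners [[ 500.8 -118.6]
 [ 552.1 -105.7]] 52.9 yaw 14.12
rel fence pt: stop y [13.8 15.8 34.9 36.8] x [-49.4 -48.5  -0.6   0.3]
core centre n,a -51.779312588987395 -48.47379290843212 tcp n,a -48.40719828042339 -52.59926338112267
fence pin n,a 6.6275442038467896 -39.81637548358957
end pin n,a -20.93863633672358 9.154537934157418
t 4.73 tcp [ 539.  -154.6  183.3] yaw 14.03 tilt [-0.003  0.001] F [ 0.3 -1.3 -5.7] gap 35.8
togo [-0.4  5.5 -0.7] turn -0.003
```

Retaken with the arm settled, the stop measures 49x21 mm at yaw 14.36°. In fixture axes the fence face is at n≈538, the core side is about 20 mm short of the fence pin, and its leading end is about 19 mm short of the end pin. The core already spans the fence pin, so I'll lower here.

>>> {"method": "step_arm", "body": {
  "steps": [
    [30, 0, 0, 25, -0.005],
    [30, 0, 0, 50, -0.005],
    [30, 0, 0, 65, -0.005],
    [30, 0, 0, 72, -0.005],
    [30, 0, 0, 74, -0.005],
    [30, 0, 0, 75, -0.005],
    [30, 0, 0, 76, -0.005],
    [30, 0, 0, 76, -0.005],
    [30, 0, 0, 76, -0.005]
  ]
}}

```text
time: 5.48
tcp_pos: [0.5407, -0.1557, 0.1093]
ee_rot: [3.117, 0.39, 0.003]
contact_force: [0.0, -0.6, -6.4]
finger_gap: 0.0359
```

```bash
python3 -c "
from h import *
togo(540,-160,106,14.3)
grab('wrist','w3.png')"
```

```text
t 5.48 tcp [ 540.7 -155.7  109.3] yaw 14.27 tilt [ 0.002  -0.0004] F [ 0.  -0.6 -6.4] gap 35.9
togo [-1.8  4.   3.3] turn -0.0
```

View pics/w3.png

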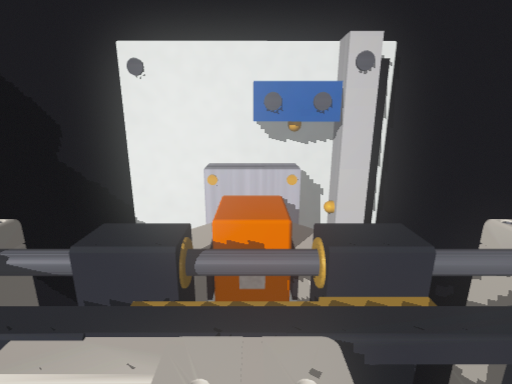

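The view shows the core's edge at column 299, well short of the fence pin at (324,207). Its end at row 165 is short of the end pin at row 131. I'll lower until it touches the bed.

>>> {"method": "step_arm", "body": {
  "steps": [
    [30, 0, 0, 1, 0],
    [30, 0, 0, 2, 0],
    [30, 0, 0, 2.5, 0],
    [30, 0, 0, 3, 0],
    [30, 0, 0, 3, 0],
    [30, 0, 0, 3, 0]
  ]
}}

```text
time: 6.03
tcp_pos: [0.5402, -0.1556, 0.1062]
ee_rot: [3.117, 0.39, 0.001]
contact_force: [-2.4, 0.6, 5.9]
finger_gap: 0.0357
```

Bed contact, with the wrist force at +6 N. I'll ease up slightly and push toward the fence (tool +x).

>>> {"method": "step_arm", "body": {
  "steps": [
    [30, 0, 0, -0.3, 0],
    [30, 4, 0, -0.3, 0],
    [30, 8, 0, -0.3, 0],
    [30, 12, 0, -0.3, 0],
    [30, 15, 0, -0.3, 0],
    [30, 15, 0, -0.3, 0],
    [30, 15, 0, -0.3, 0]
  ]
}}

```text
time: 6.62
tcp_pos: [0.5541, -0.153, 0.1062]
ee_rot: [3.117, 0.388, -0.001]
contact_force: [-5.3, -1.3, 7.2]
finger_gap: 0.036
```

```bash
cat > s.py <<'E'
from h import *
s=readout.sense(); t=s['tcp_pos'][:2]*1000; n=np.array([.969,.247]); a=np.array([-.247,.969]); F=s['contact_force']
togo(540,-160,106,14.3); print('n,a',(t@n).round(1),(t@a).round(1),'Fn,Fa,Fz',(F[:2]@n).round(1),(F[:2]@a).round(1),F[2].round(1),'Mz',s['wrist_torque'].round(2))
E
python3 s.py
```

```text
t 6.62 tcp [ 554.1 -153.   106.2] yaw 14.21 tilt [-0.0006 -0.001 ] F [-5.3 -1.3  7.2] gap 36.0
togo [-15.4   3.3   0.2] turn -0.002
n,a 499.1 -285.1 Fn,Fa,Fz -5.5 0.0 7.2 Mz [-0.31  1.06  0.04]
```

>>> {"method": "step_arm", "body": {
  "steps": [
    [30, 2, 0, -0.4, 0],
    [30, 4, 0, -0.4, 0],
    [30, 6, 0, -0.4, 0],
    [30, 8, 0, -0.4, 0],
    [30, 9, 0, -0.4, 0],
    [30, 9, 0, -0.4, 0]
  ]
}}

```text
time: 7.12
tcp_pos: [0.5602, -0.1514, 0.1064]
ee_rot: [3.117, 0.388, -0.01]
contact_force: [-12.4, -2.5, 12.7]
finger_gap: 0.0357
```

```bash
python3 s.py
```

```text
t 7.12 tcp [ 560.2 -151.4  106.4] yaw 14.17 tilt [-0.0062 -0.001 ] F [-12.4  -2.5  12.7] gap 35.7
togo [-21.7   3.4   0.5] turn -0.002
n,a 505.4 -285.1 Fn,Fa,Fz -12.6 0.6 12.7 Mz [-0.59  2.55  0.04]
```

>>> {"method": "step_arm", "body": {
  "steps": [
    [30, 0, 0, -0.5, 0],
    [30, 0, 0, -1, 0],
    [30, 1, 0, -1, 0],
    [30, 2, 0, -1, 0],
    [30, 3, 0, -1, 0],
    [30, 3, 0, -1, 0],
    [30, 3, 0, -1, 0]
  ]
}}

```text
time: 7.7
tcp_pos: [0.5628, -0.1507, 0.1064]
ee_rot: [3.117, 0.387, -0.01]
contact_force: [-9.0, -2.2, 5.7]
finger_gap: 0.0356
```

```bash
python3 s.py
```

```text
t 7.7 tcp [ 562.8 -150.7  106.4] yaw 14.17 tilt [-0.0066 -0.001 ] F [-9.  -2.2  5.7] gap 35.6
togo [-24.4   3.4   0.6] turn -0.002
n,a 508.1 -285.1 Fn,Fa,Fz -9.3 0.1 5.7 Mz [-0.76  2.15  0.04]
```

>>> {"method": "step_arm", "body": {
  "steps": [
    [30, 0, 0, -0.5, 0],
    [30, 1, 0, -0.6, 0],
    [30, 2, 0, -0.6, 0],
    [30, 3, 0, -0.6, 0],
    [30, 4, 0, -0.6, 0],
    [30, 4, 0, -0.6, 0],
    [30, 4, 0, -0.6, 0]
  ]
}}

```text
time: 8.28
tcp_pos: [0.5655, -0.15, 0.1065]
ee_rot: [3.118, 0.387, -0.014]
contact_force: [-11.3, -3.1, 4.6]
finger_gap: 0.0358
```

```bash
python3 s.py
```

```text
t 8.28 tcp [ 565.5 -150.   106.5] yaw 14.15 tilt [-0.0089 -0.0011] F [-11.3  -3.1   4.6] gap 35.8
togo [-27.2   3.4   0.7] turn -0.003
n,a 510.9 -285.1 Fn,Fa,Fz -11.7 -0.2 4.6 Mz [-0.99  2.49  0.06]
```

>>> {"method": "step_arm", "body": {
  "steps": [
    [30, 1, 0, -0.3, 0],
    [30, 2, 0, -0.4, 0],
    [30, 3, 0, -0.5, 0],
    [30, 4, 0, -0.5, 0],
    [30, 4, 0, -0.5, 0],
    [30, 4, 0, -0.5, 0]
  ]
}}

```text
time: 8.78
tcp_pos: [0.5662, -0.15, 0.1066]
ee_rot: [-3.117, -0.386, 0.024]
contact_force: [-20.2, -4.4, 11.9]
finger_gap: 0.0353
```

```bash
python3 s.py; python3 -c "
from h import *
d=grab('wrist'); cv2.imwrite('pics/w4.png',cv2.cvtColor(cv2.resize(d['frame'][50:250,150:430],None,fx=2.8,fy=2.8,interpolation=cv2.INTER_CUBIC),cv2.COLOR_RGB2BGR))"
```

```text
t 8.78 tcp [ 566.2 -150.   106.6] yaw 14.12 tilt [-0.0155 -0.0013] F [-20.2  -4.4  11.9] gap 35.3
togo [-27.8   3.4   1. ] turn -0.003
n,a 511.6 -285.2 Fn,Fa,Fz -20.7 0.7 11.9 Mz [-1.31  4.23  0.26]
```

View pics/w4.png

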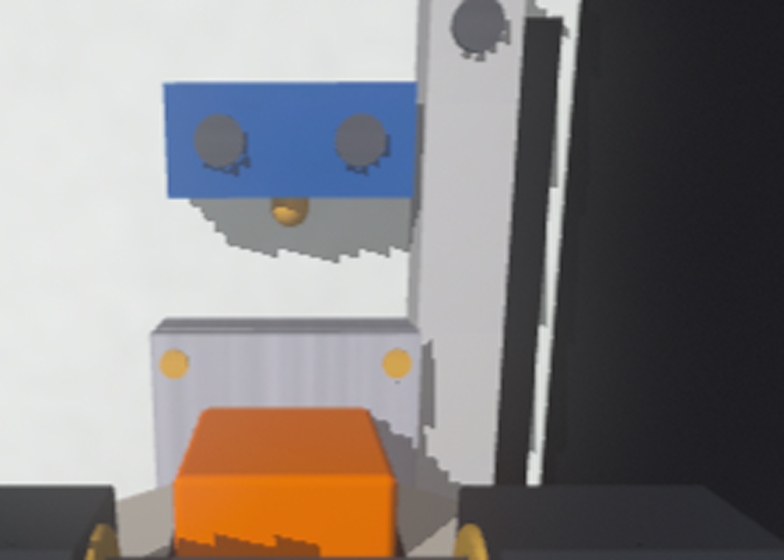

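The crop shows the core against the fence at column ~420 and the end pin still free (stop face at row 197, core end at row 331). The n position stalled as the force jumped to 20 N, so the block is on the fence. I'll check squareness in the picture.

```bash
python3 -c "
from h import *
d=grab('wrist')
f=lambda x,y,z: ray(d,(150+x/2.8,50+y/2.8),z)[:2]*1000
def L(nm,p,q,z,off):
  e=f(*q,z)-f(*p,z); print(nm,(np.degrees(np.arctan2(e[1],e[0]))-off+90)%180-90, np.hypot(*e).round(1))
L('fence',(497,480),(527,20),.031,90); L('stop face',(168,198),(416,196.5),.031,0)
L('core end',(152,333),(420,331.5),.036,0); L('core left',(157,490),(152,333),.036,90)
n=np.array([.969,.247]); a=np.array([-.247,.969])
print('stop a',f(290,197,.031)@a,'core end a',f(290,332,.036)@a,'core right n',f(420,332,.036)@n, 'fence n', f(417,100,.031)@n)
"
```

```text
fence 14.47876178957219 93.4
stop face 14.497201158932853 50.3
core end 14.633718831203382 55.0
core left 13.53322504863472 34.4
stop a -217.0343919585933 core end a -243.84799008591082 core right n 537.7980985412958 fence n 536.1278168630721
```

Everything is square within about 1° and the end stop is about 27 mm away. I'll ease the vertical press and start sliding (tool -y).

>>> {"method": "step_arm", "body": {
  "steps": [
    [30, -0.5, 0, -0.8, -0.005],
    [30, -0.5, -2, -1, -0.005],
    [30, -0.5, -5, -1, -0.005],
    [30, -0.5, -8, -1, -0.005],
    [30, -0.5, -11, -1, -0.005],
    [30, -0.5, -14, -1, -0.005],
    [30, -0.5, -16, -1, -0.005],
    [30, -0.5, -16, -1, -0.005]
  ]
}}

```text
time: 9.55
tcp_pos: [0.5627, -0.137, 0.1066]
ee_rot: [3.115, 0.389, -0.021]
contact_force: [-12.9, -8.0, -0.9]
finger_gap: 0.0357
```

```bash
python3 s.py
```

```text
t 9.55 tcp [ 562.7 -137.   106.6] yaw 14.25 tilt [-0.0129 -0.0043] F [-12.9  -8.   -0.9] gap 35.7
togo [-27.6  16.7   1. ] turn -0.001
n,a 511.4 -271.8 Fn,Fa,Fz -14.5 -4.6 -0.9 Mz [-2.33  2.95 -0.09]
```

>>> {"method": "step_arm", "body": {
  "steps": [
    [30, 0.3, -3, 0, 0],
    [30, 0.3, -6, 0, 0],
    [30, 0.3, -9, 0, 0],
    [30, 0.3, -11, 0, 0],
    [30, 0.3, -13, 0, 0],
    [30, 0.3, -15, 0, 0],
    [30, 0.3, -15, 0, 0],
    [30, 0.3, -15, 0, 0]
  ]
}}

```text
time: 10.22
tcp_pos: [0.5595, -0.1244, 0.1068]
ee_rot: [3.113, 0.387, -0.02]
contact_force: [-12.1, -13.5, -1.4]
finger_gap: 0.0355
```

```bash
python3 s.py
```

```text
t 10.22 tcp [ 559.5 -124.4  106.8] yaw 14.19 tilt [-0.012  -0.0065] F [-12.1 -13.5  -1.4] gap 35.5
togo [-27.6  29.7   1.2] turn -0.002
n,a 511.4 -258.8 Fn,Fa,Fz -15.1 -10.1 -1.4 Mz [-3.45  2.74 -0.02]
```

Near flush now. I'll push on and watch for a stall.

>>> {"method": "step_arm", "body": {
  "steps": [
    [30, 0, -1, 0, 0],
    [30, 0, -2, 0, 0],
    [30, 0, -3, 0, 0],
    [30, 0, -3, 0, 0],
    [30, 0, -3, 0, 0]
  ]
}}

```text
time: 10.63
tcp_pos: [0.5591, -0.123, 0.1069]
ee_rot: [3.111, 0.386, -0.019]
contact_force: [-10.9, -16.3, -3.4]
finger_gap: 0.0357
```

```bash
python3 s.py
```

```text
t 10.63 tcp [ 559.1 -123.   106.9] yaw 14.15 tilt [-0.011  -0.0082] F [-10.9 -16.3  -3.4] gap 35.7
togo [-27.5  31.2   1.4] turn -0.003
n,a 511.4 -257.2 Fn,Fa,Fz -14.6 -13.1 -3.4 Mz [-4.2   2.54  0.03]
```

>>> {"method": "step_arm", "body": {
  "steps": [
    [30, 0, -1, 0.3, 0],
    [30, 0, -2, 0.5, 0],
    [30, 0, -3, 0.5, 0],
    [30, 0, -3, 0.5, 0],
    [30, 0, -3, 0.5, 0]
  ]
}}

```text
time: 11.05
tcp_pos: [0.5589, -0.1226, 0.107]
ee_rot: [3.108, 0.384, -0.016]
contact_force: [-11.2, -21.9, -2.3]
finger_gap: 0.0354
```

```bash
python3 s.py;  python3 -c "
from h import *
d=grab('wrist'); cv2.imwrite('pics/w5.png',cv2.cvtColor(cv2.resize(d['frame'][50:250,150:430],None,fx=2.8,fy=2.8,interpolation=cv2.INTER_CUBIC),cv2.COLOR_RGB2BGR))"
```

```text
t 11.05 tcp [ 558.9 -122.6  107. ] yaw 14.09 tilt [-0.0091 -0.0112] F [-11.2 -21.9  -2.3] gap 35.4
togo [-27.5  31.6   1.6] turn -0.004
n,a 511.3 -256.9 Fn,Fa,Fz -16.3 -18.5 -2.3 Mz [-5.28  2.55  0.13]
```

View pics/w5.png

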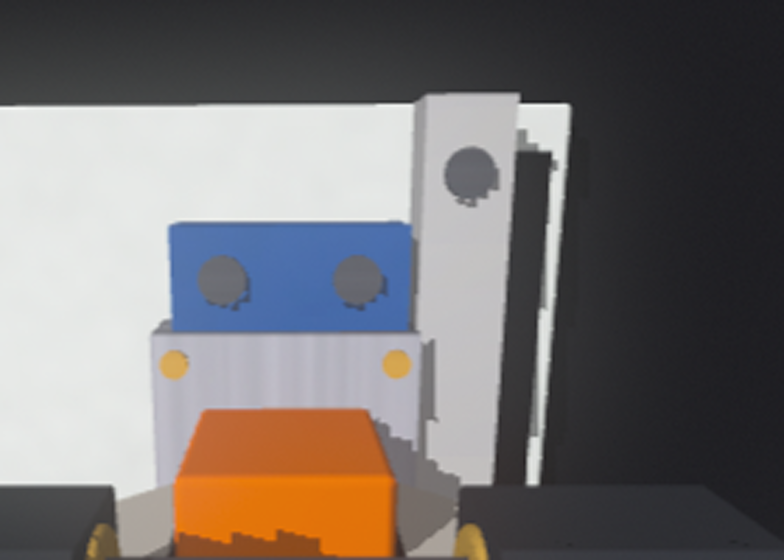

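The crop shows the core's end meeting the blue stop's face (row 331) with no pin visible. Position stalled while the force rose to 18 N, so both sides are seated. The tool is tilted about 0.8° from compliance, so I'll ease the side pushes a little and press down slightly to flatten the block, then settle.

>>> {"method": "step_arm", "body": {
  "steps": [
    [30, 0, 0, 0.5, 0],
    [30, -0.3, 0.4, 1, 0],
    [30, -0.5, 0.7, 1.5, -0.004],
    [30, -0.5, 0.7, 1.5, -0.004],
    [30, -0.5, 0.7, 1.5, -0.004],
    [30, -0.5, 0.7, 1.5, -0.004],
    [30, -0.5, 0.7, 1.5, -0.004]
  ]
}}

```text
time: 11.68
tcp_pos: [0.5589, -0.1228, 0.1068]
ee_rot: [3.108, 0.389, -0.015]
contact_force: [-13.1, -20.5, 8.9]
finger_gap: 0.0358
```

```bash
python3 s.py
```

```text
t 11.68 tcp [ 558.9 -122.8  106.8] yaw 14.25 tilt [-0.0085 -0.01  ] F [-13.1 -20.5   8.9] gap 35.8
togo [-27.5  31.4   1.3] turn -0.001
n,a 511.3 -257.1 Fn,Fa,Fz -17.7 -16.6 8.9 Mz [-4.51  3.11 -0.19]
```

>>> {"method": "step_arm", "body": {
  "steps": [
    [30, 0, 0, 0, 0],
    [30, 0, 0, 0, 0],
    [30, 0, 0, 0, 0],
    [30, 0, 0, 0, 0],
    [30, 0, 0, 0, 0],
    [30, 0, 0, 0, 0],
    [30, 0, 0, 0, 0],
    [30, 0, 0, 0, 0],
    [30, 0, 0, 0, 0],
    [30, 0, 0, 0, 0]
  ]
}}

```text
time: 12.52
tcp_pos: [0.5589, -0.1228, 0.1067]
ee_rot: [3.109, 0.389, -0.015]
contact_force: [-13.0, -20.1, 7.2]
finger_gap: 0.0355
```

```bash
python3 s.py;  python3 -c "
from h import *
d=grab('wrist'); a=cv2.resize(d['frame'][90:210,190:340],None,fx=4.8,fy=4.8,interpolation=cv2.INTER_CUBIC); cv2.imwrite('pics/w6.png',cv2.cvtColor(a,cv2.COLOR_RGB2BGR))"
```

```text
t 12.52 tcp [ 558.9 -122.8  106.7] yaw 14.25 tilt [-0.0086 -0.01  ] F [-13.  -20.1   7.2] gap 35.5
togo [-27.4  31.3   1.3] turn -0.001
n,a 511.2 -257.1 Fn,Fa,Fz -17.6 -16.2 7.2 Mz [-4.52  3.09 -0.17]
```

View pics/w6.png

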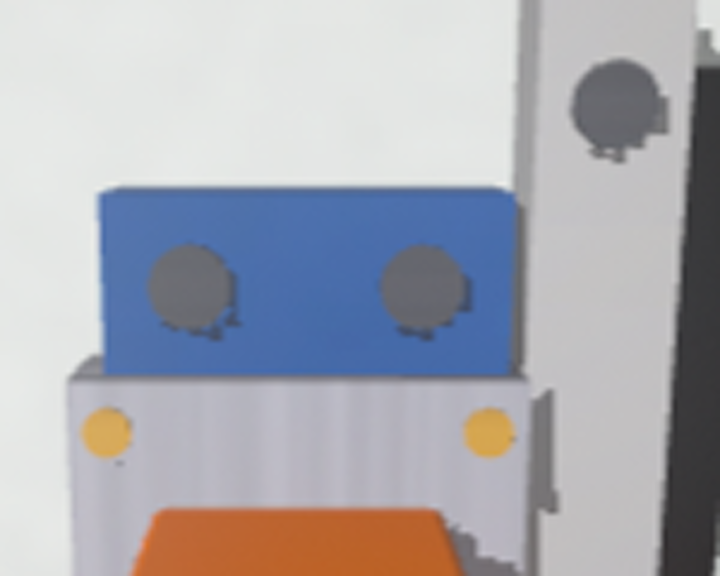

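The core's end meets the stop face evenly (row 378) and its right side meets the fence (column 527). Position and force held steady for 0.8 s, so I'm handing in.

```bash
python3 -c "
from plant import finish_job
print(finish_job())"
```

```text
the job is handed in; nothing more can be done
None
```

The orange transformer is on the fixture bed, held by its coil and pressed against both the fence and the blue end stop. I handed the job in at about 12.6 s. I could not read the pins themselves, so "pressed fully in" rests on the forces, the stalls and the pictures.

- **Order:** I set it on the bed with its core spanning the fence pin and pushed it to the fence. It stalled there with the force rising to about 20 N. At that point its end was still about 27 mm from the stop, so the end pin was untouched. I then slid it along the fence until it stalled at the stop at about 18 N.
- **Last checks:** Over a 0.8 s hold the position changed by no more than about 0.1 mm. It is pushing about 17.6 N on the fence and 16 N on the stop, against 7 N for each pin when flush. The close-up showed no visible gap at either face, and the gripper still holds the coil at 35.5 mm opening.
- **Not perfect:** The arm gives a little under the side pushes, so the tool is tilted by about 0.75° (0.013 rad). The block may therefore sit a few tenths of a millimetre high on the sides away from the stops. I pressed down lightly to reduce this, but it did not go away.
- **Rest of the bench:** I carried the transformer well above the other objects and saw no sign of contact with them, but I took no final overview picture.

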